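Shut the ampoule warmer and start it by its timer knob

TASK

Close the ampoule warmer on the spa counter: push its open door shut until the catch snaps in. Then fit the loose white knob the right way round over the D-shaped spindle on the warmer's top, push it fully home and press the spindle all the way in against its spring. The warmer starts only while it is pressed, so finish still pressing the knob in with the gripper, the door shut and the jars, bottles and bowl left where they stand.

Things in the scene. Friction and masses are not known exactly. Their poses are not given: they have to be found in the camera images.
- warmer: Fixed steel cabinet, 200 mm deep (x) x 240 mm wide (y) x 140 mm high, standing on the counter. Origin: centre of its underside; its front with the door faces its own -x, +z up. On its flat top is a black control plate; the spindle stands there 30 mm in front of and 20 mm to the -y side of the centre. Nothing else stands up from the top.
- warmer_door (a joint): White door angle, rad: 0 shut on its catch, grows as it swings out to the warmer's -x. Panel 180 mm wide, 112 mm high, 14 mm thick, covering z = 12 to 124 mm above the counter; vertical hinge at its +y edge; no handle. It stays where left (light friction). A spring ball catch resists between about 0.09 and 0.04 rad (about 7 N at the pad), then pulls the door to 0 and holds it.
- door_hinge (a point): Point on the door's hinge axis, in the plane of the panel's outer face, 85 mm above the counter. Its axes turn with the door: -x is the outward normal of the outer face, -y runs from the hinge to the free edge, z up.
- door_pad (a point): Middle of the black rubber push pad on the door's outer face (pad 44 mm wide, 96 mm high, 4 mm proud; this point is on its surface), 145 mm from the hinge axis, 85 mm above the counter. Axes as door_hinge.
- spindle_tip (a point): Centre of the upright brass D-spindle's top end, 168 mm above the counter when not pressed (28 mm above the warmer's top). Spindle: 16 mm diameter with one flat 2 mm from the axis; the flat faces this point's +x, where a red bar lies on the dark disc round its foot; z up; the last 4 mm taper in by about 1.7 mm. It turns stiffly about z (0.15 N m) and stays where it is.
- spindle (a joint): How far the spindle is pressed down, m: 0 out, 0.008 fully in (hard stop). Spring: 4.5 N to start moving, 10.5 N fully in; it comes out again when let go.
- knob: Loose white plastic timer knob, about 60 g, upright on the counter. Origin: centre of its underside; +z up. Round skirt 44 mm diameter, 22 mm high; on it a grip bar 44 mm long (x), 14 mm wide (y), 22 to 46 mm above the underside, red pointer line on its +x half. D-shaped blind bore from below: 17.8 mm diameter, flat 2.9 mm from the axis on the +x (pointer) side, 16 mm deep.
- knob_pointer (a point): Point inside the knob's skirt below the pointer end: 20 mm along +x from the knob's axis, 8 mm above its underside. The knob goes on only with its +x (pointer) along the spindle tip's +x (flat); fully home, its underside is 16 mm below the spindle tip.
- jar_green: Bystander: clear jar with green lid, 60 mm diameter, 46 mm high; origin centre of underside. Leave alone. It or the knob may be on either side.
- jar_yellow: Bystander: clear jar with yellow lid, 60 mm diameter, 46 mm high; origin centre of underside. Leave alone.
- jar_red: Bystander: clear jar with red lid, 60 mm diameter, 46 mm high; origin centre of underside. Leave alone.
- serum: Bystander: small blue bottle with black cap, 36 mm diameter, 80 mm high; origin centre of underside. Leave alone.
- bowl: Bystander: white bowl, 100 mm diameter, 45 mm high; origin centre of underside. Leave alone.
Not all that is in view belongs to the job. There is more than one size of the knob; the one meant has the size given above.

How it is judged:
By the outcome, as a careful person would: the job done as asked, in the order asked, and still so for the second after the job is handed in, while the arm keeps its last pose, push and grip.
It also fails if it takes over 58 s, if anything falls off the work surface, if the arm or the gripper's body presses on something with over 40 N, if the wrist force passes 120 N, or if a joint passes its speed limit or range.

ROBOT

A 7-joint arm with a two-finger parallel gripper is mounted at the origin on the work surface. World frame = base frame: x ahead of the robot, y to its left, z up, the work surface at z = 0. Lengths are in m, angles in rad, forces in N, time in s.
With the tool pointing down it reaches from about 0.4 to 0.9 m from the base axis. Payload 5.6 kg.
Tool frame: the origin (TCP) lies on the centre line of the jaws, within the pads' length; the fingertips stand env.tips_ahead ahead of it and the grasp point (between the pads) lies 11 mm behind it (env.tips_ahead is the distance from the TCP to the fingertips, in m); z points along the fingers, y is the direction in which the jaws open and shut (so a half turn about z gives the same grasp; the last joint's range is limited). The gripper opens to 92 mm and grips with 3 to 60 N. Pads are 20 mm wide; open, the fingers measure 128 mm over their backs; the gripper's body (75 mm by 189 mm) begins 69 mm behind the grasp point.
Start: joints at [-1.158, 0.468, -0.012, 1.603, 0.006, 1.071, -0.056], TCP at [0.286, 0.584, 0.223] pointing down, gripper open.
Joint ranges: [-2.53, 2.53], [-0.31, 2.02], [-1.57, 1.55], [0.28, 2.44], [-1.29, 4.43], [0.15, 1.84], [-2.92, 2.92]. Speed limits (rad/s): [2.57, 2.57, 3.14, 3.14, 3.14, 3.14, 3.14].

INTERFACE

Orientations are given as [roll, pitch, yaw] about the fixed x, y, z axes, in that order (R = Rz(yaw) Ry(pitch) Rx(roll)).
In Python, from bench import state, get_image, workorder, env gives the robot as it stands.
- The arm moves only by the shell command python3 -m crank 'ROWS' [FORCE]. ROWS is JSON, a list of rows, each a list of 5 numbers: the shift along the tool's x, y, z in units of 40 mm (1.0 is 40 mm), then the turn about the tool's z in units of 5 degrees (1.0 is 5 degrees), then the opening, from 0 (shut) to 1 (fully open). A call has 1 to 5 rows; each row shifts and turns the commanded pose from where the row before left it, along the tool's axes as they then stand; what a row does not reach is not made up. A row lasts 1/10 s, in which the tool goes at most 50 mm and 8.59 degrees, less where a joint would pass 70% of its speed; a pose out of reach is approached as far as the arm can. A call is refused whole if a number of a shift passes 1 or a number of a turn 1, either way. A call with a gripper value outside its range is refused whole. The fingers move at their own pace and stop on an object; FORCE is the grip in N (left out, the last holds). Time passes only in rows, so rows that do not move let the fingers close. It gives the time, the measured TCP pose, the force and the opening at its end, in the units of the state.
- state(): the state, without advancing time (a new reading comes with each control period).
- get_image(name): name is "side" or "top" or "wrist"; returns a dict with "pixels" (400x640x3 uint8, red, green, blue), "fx", "fy", "cx", "cy" (pixels), "R" (3x3) and "t" (3): a world point X has camera coordinates R X + t; the wrist camera has in their place "tool_from_camera" (4x4, takes a point from camera to tool coordinates, whose origin is the TCP and whose axes are the flange's). Camera axes: x right, y down, z forward; pixel columns grow to the right and rows downward; lengths in m; the calibration is good to about 2 mm. A picture is of the moment at which its call begins: read the wrist's pose just before it. There is no depth.
- workorder.hand_in(): hands the job in, once; it reports no verdict.
The state is a dict: "clock": time; "joint_pos": joint angles; "dq": joint speeds; "joint_efforts": joint torques, N m; "tcp_pos": TCP position; "tool_rot": TCP orientation; "force": force on the tool from outside, world axes, zero at the start; "ft_torque": the same for the moment, N m; "gripper_width": finger opening in m.
Only numpy, scipy, OpenCV 4.12 (cv2) and the standard library are available. Lean on these libraries where they do the work, as an engineer would, in place of code of your own. Each camera call takes 0.05 s, during which the arm holds its last target.

## Working session

There is one attempt and no reset: what is moved stays moved. The work goes in short steps, Python scripts to look and compute and a shell command to move; the robot and the scene stay as the last step left them, time stands still between calls to the robot, and variables do not carry over. Pictures are saved under pics/ and viewed, and the job is handed in when it is done.

```bash
ls; mkdir -p pics; python3 - <<'E'
from bench import state,get_image,env
import cv2
print(state()); print(env.tips_ahead)
for n in ("side","top","wrist"):
    im=get_image(n); cv2.imwrite(f"pics/{n}0.png",im["pixels"][:,:,::-1])
    print(n,{k:im[k] for k in im if k!="pixels"})
E
```

```text
pics
{'clock': 0.0, 'joint_pos': array([-1.15797418,  0.46836866, -0.01159064,  1.60361424,  0.00600782,
        1.07136444, -0.05634006]), 'dq': array([ 0.00048667, -0.00120189, -0.00027763,  0.00086622,  0.00039892,
       -0.00232733,  0.00050127]), 'joint_efforts': array([-5.30388006e-04, -5.20565844e+01, -1.24849915e-02, -2.43750948e+01,
       -5.66264475e-02,  1.72548846e-02,  1.63190512e-04]), 'tcp_pos': array([0.28595649, 0.58310162, 0.22164973]), 'tool_rot': array([-3.13987732e+00,  1.33545213e-04,  2.68565942e+00]), 'force': array([-0.08689797,  0.09895041, -0.61392632]), 'ft_torque': array([0.00145005, 0.02063186, 0.01960644]), 'gripper_width': 0.09198214768073881}
0.008
side {'fx': 409.9727733842562, 'fy': 409.9727733842562, 'cx': 320.84113548981156, 'cy': 203.03528222939718, 'R': array([[ 0.98942591, -0.14441359,  0.01345688],
       [-0.0741205 , -0.5832035 , -0.80893747],
       [ 0.12466966,  0.79938626, -0.58774066]]), 't': array([-0.56565069,  0.15970455,  1.12351384])}
top {'fx': 422.7556735418362, 'fy': 422.7556735418362, 'cx': 322.1728427050358, 'cy': 201.21967519699646, 'R': array([[ 2.98288320e-04, -9.99883571e-01, -1.52563525e-02],
       [-9.84160492e-01,  2.41111007e-03, -1.77263401e-01],
       [ 1.77279548e-01,  1.50675749e-02, -9.84045187e-01]]), 't': array([0.01560406, 0.57239269, 1.28559457])}
wrist {'fx': 317.3117333171383, 'fy': 317.3117333171383, 'cx': 319.82406803265786, 'cy': 195.14917025900874, 'tool_from_camera': array([[-4.29188186e-04, -9.60208239e-01, -2.79284718e-01,
         7.87666909e-02],
       [ 9.99999119e-01, -6.13805653e-05, -1.32570692e-03,
        -6.31349689e-06],
       [ 1.25581206e-03, -2.79285041e-01,  9.60207420e-01,
        -1.62689181e-01],
       [ 0.00000000e+00,  0.00000000e+00,  0.00000000e+00,
         1.00000000e+00]])}
```

View pics/side0.png

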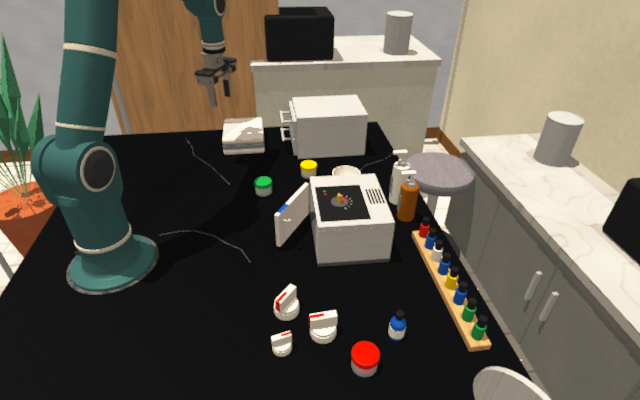

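View pics/top0.png

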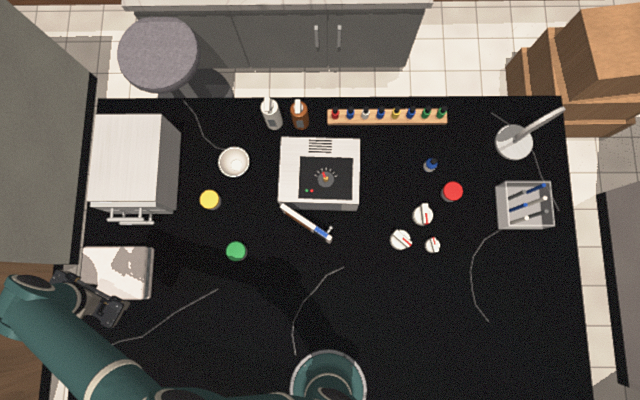

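View pics/wrist0.png

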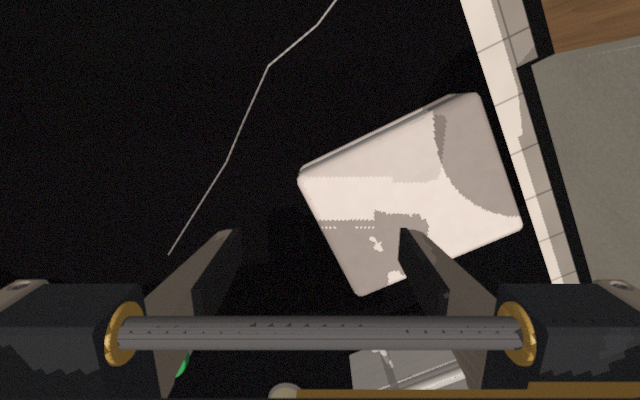

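The views show the warmer at top view about (320,172), with its door open toward the robot (280-330, 205-240). Three knobs are at about (401,240), (432,245) and (423,215). I'll zoom in to tell them apart and to measure.

```bash
cat > h.py <<'E'
import numpy as np,cv2
from bench import state,get_image,env
from scipy.spatial.transform import Rotation as Ro
def cam(im):
    if "R" in im: return im["R"],im["t"]
    s=state(); T=np.eye(4); T[:3,:3]=Ro.from_euler('xyz',s["tool_rot"]).as_matrix(); T[:3,3]=s["tcp_pos"]
    M=np.linalg.inv(T@im["tool_from_camera"]); return M[:3,:3],M[:3,3]
def ray(im,u,v,z,Rt=None):
    R,t=Rt or cam(im); d=R.T@np.array([(u-im["cx"])/im["fx"],(v-im["cy"])/im["fy"],1]); o=-R.T@t
    return o+d*(z-o[2])/d[2]
def proj(im,X,Rt=None):
    R,t=Rt or cam(im); c=R@np.array(X)+t; return np.array([im["fx"]*c[0]/c[2]+im["cx"],im["fy"]*c[1]/c[2]+im["cy"]])
E
python3 - <<'E'
from h import *
t=get_image("top");p=t["pixels"][:,:,::-1]
s=get_image("side");q=s["pixels"][:,:,::-1]
a=cv2.resize(p[120:270,270:470],None,fx=4,fy=4,interpolation=cv2.INTER_CUBIC)
cv2.imwrite("pics/topz.png",a)
cv2.imwrite("pics/sidez.png",cv2.resize(q[270:380,250:420],None,fx=4.5,fy=4.5,interpolation=cv2.INTER_CUBIC))
cv2.imwrite("pics/sidez2.png",cv2.resize(q[160:280,250:410],None,fx=4.5,fy=4.5,interpolation=cv2.INTER_CUBIC))
np.savez("cams.npz",top=t["pixels"],side=s["pixels"])
E
```

```text
(no output)
```

View pics/topz.png

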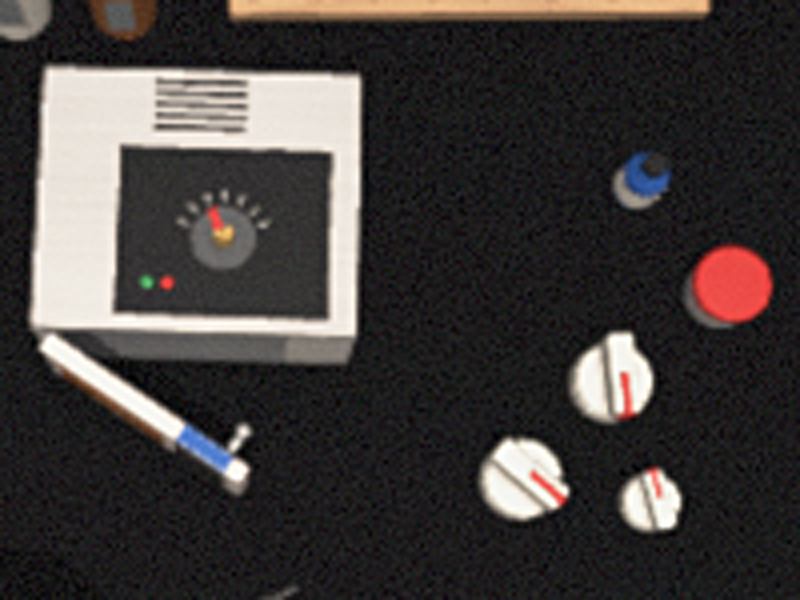

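View pics/sidez.png

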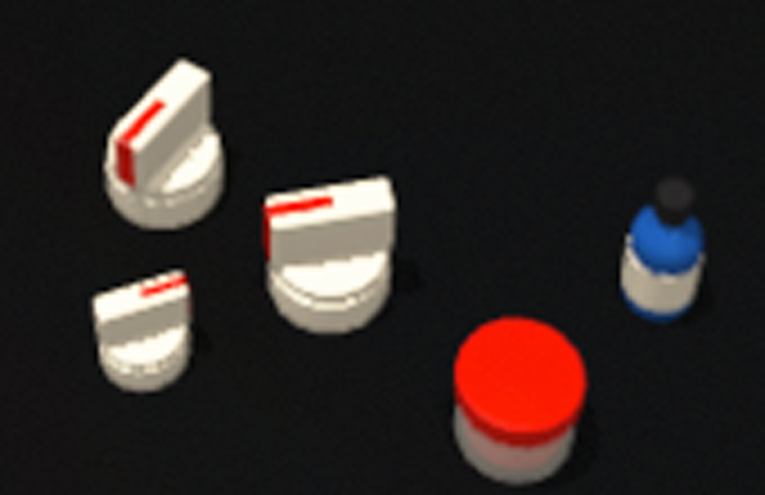

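View pics/sidez2.png

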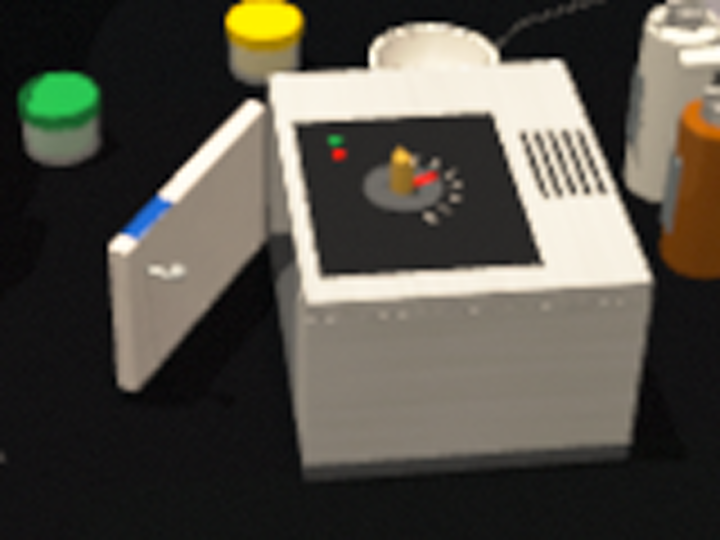

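The small knob, at top zoom (652,500), is about 62 px across. The jars (60 mm) and both larger knobs are 80-85 px, so the small one is the 44 mm knob. The red bar of the spindle is at zoom (215,217) and the tip at (222,233). Now I'll measure.

```bash
cat > m.py <<'E'
from h import *
t=get_image("top");s=get_image("side")
def hsv(im): return cv2.cvtColor(im["pixels"],cv2.COLOR_RGB2HSV).astype(int)
def blobs(mask,roi):
    m=np.zeros(mask.shape,np.uint8); u0,v0,u1,v1=roi; m[v0:v1,u0:u1]=mask[v0:v1,u0:u1]
    n,l,st,c=cv2.connectedComponentsWithStats(m); return [(c[i].round(2),st[i][4],st[i][:4]) for i in range(1,n) if st[i][4]>3]
ht,hs=hsv(t),hsv(s)
red=lambda h:((h[...,0]<8)|(h[...,0]>172))&(h[...,1]>120)&(h[...,2]>90)
yel=lambda h:(h[...,0]>10)&(h[...,0]<30)&(h[...,1]>110)&(h[...,2]>80)
print("red top",blobs(red(ht),(270,120,470,270)))
print("red side",blobs(red(hs),(250,160,420,380)))
print("brass top",blobs(yel(ht),(300,160,350,200)),"side",blobs(yel(hs),(310,180,360,215)))
print("white knob top",blobs(ht[...,2]>70,(415,225,460,270)))
print("white knob side",blobs(hs[...,2]>60,(262,322,300,365)))
E
python3 - <<'E'
from m import *
z=lambda x,y:(270+x/4-.375,120+y/4-.375)
for n,c in dict(BL=(45,66),BR=(361,74),FR=(357,334),FL=(31,328)).items(): print(n,ray(t,*z(*c),.14).round(4))
print("disc",ray(t,*z(223,238),.141).round(4),"tip",ray(t,*z(222,233),.168).round(4))
print("door top: hinge outer/free", [ray(t,*z(*c),.124).round(4) for c in((41,345),(236,480),(50,335),(248,464))])
E
```

```text
red top [(array([323.4 , 174.13]), np.int32(15), array([322, 171,   4,   7], dtype=int32)), (array([452.62, 190.57]), np.int32(308), array([443, 181,  20,  20], dtype=int32)), (array([311.33, 190.25]), np.int32(12), array([310, 189,   4,   4], dtype=int32)), (array([426.14, 218.91]), np.int32(22), array([425, 213,   4,  12], dtype=int32)), (array([432.75, 237.75]), np.int32(4), array([432, 237,   2,   3], dtype=int32)), (array([407.12, 241.94]), np.int32(16), array([403, 238,   9,   9], dtype=int32))]
red side [(array([324.88, 193.88]), np.int32(8), array([324, 193,   3,   3], dtype=int32)), (array([343.86, 199.36]), np.int32(14), array([342, 198,   5,   4], dtype=int32)), (array([279.12, 301.55]), np.int32(60), array([276, 293,  10,  18], dtype=int32)), (array([314.11, 316.67]), np.int32(45), array([308, 314,  16,  13], dtype=int32)), (array([286.56, 333.06]), np.int32(16), array([282, 331,  10,   5], dtype=int32)), (array([364.95, 354.58]), np.int32(696), array([351, 340,  30,  30], dtype=int32))]
brass top [(array([325.41, 178.71]), np.int32(17), array([323, 177,   5,   5], dtype=int32))] side [(array([338.9 , 197.53]), np.int32(49), array([337, 192,   5,  11], dtype=int32))]
white knob top [(array([422., 225.]), np.int32(5), array([420, 225,   5,   1], dtype=int32)), (array([432.33, 245.06]), np.int32(202), array([425, 237,  16,  16], dtype=int32))]
white knob side [(array([281.63, 343.1 ]), np.int32(485), array([270, 330,  23,  27], dtype=int32))]
BL [0.7577 0.1392 0.14  ]
BR [ 0.7501 -0.1004  0.14  ]
FR [ 0.5505 -0.0944  0.14  ]
FL [0.5555 0.146  0.14  ]
disc [0.623  0.0041 0.141 ] tip [0.6204 0.0046 0.168 ]
door top: hinge outer/free [array([0.5455, 0.1402, 0.124 ]), array([ 0.4446, -0.0051,  0.124 ]), array([0.5531, 0.1336, 0.124 ]), array([ 0.4563, -0.014 ,  0.124 ])]
```

```bash
python3 - <<'E'
from m import *
k=ray(t,432.33,245.06,.022);print("knob ctr top",k.round(4),"side",ray(s,281.63,343.1,.022).round(4))
r=ray(t,432.75,237.75,.046);r2=ray(s,286.56,333.06,.044);print("red",r.round(4),r2.round(4),[np.degrees(np.arctan2(*(a-k)[1::-1])).round(1) for a in (r,r2)])
d=np.array([.623,.0037]);b=ray(t,323.4,174.13,.1415);b2=ray(s,343.86,199.36,.1415)
print("bar",b,b2,[np.degrees(np.arctan2(a[1]-d[1],a[0]-d[0])).round(1) for a in (b,b2)])
h=ray(t,325.41,178.71,.16);print("brass",h, ray(s,338.9,197.53,.155))
yw=-.028
hinge=np.array([.5455,.140]);
for th in (.58,.3,.09,.04,0,-.03):
    R=lambda a:np.array([[np.cos(a),-np.sin(a)],[np.sin(a),np.cos(a)]])
    print(th,(hinge+R(yw-th)@np.array([-.004,-.145])).round(4), (R(yw-th)@[-1,0]).round(3))
E
```

```text
red top [(array([323.31, 174.12]), np.int32(16), array([322, 171,   4,   7], dtype=int32)), (array([452.61, 190.54]), np.int32(312), array([443, 181,  20,  20], dtype=int32)), (array([311.38, 190.38]), np.int32(13), array([310, 189,   4,   4], dtype=int32)), (array([426.21, 219.42]), np.int32(19), array([425, 213,   4,  12], dtype=int32)), (array([432.75, 237.75]), np.int32(4), array([432, 237,   2,   3], dtype=int32)), (array([407.  , 241.88]), np.int32(17), array([403, 238,   9,   9], dtype=int32))]
red side [(array([324.88, 193.88]), np.int32(8), array([324, 193,   3,   3], dtype=int32)), (array([343.86, 199.36]), np.int32(14), array([342, 198,   5,   4], dtype=int32)), (array([279.12, 301.55]), np.int32(60), array([276, 293,  10,  18], dtype=int32)), (array([314.11, 316.67]), np.int32(45), array([308, 314,  16,  13], dtype=int32)), (array([286.56, 333.06]), np.int32(16), array([282, 331,  10,   5], dtype=int32)), (array([364.93, 354.58]), np.int32(695), array([351, 340,  29,  30], dtype=int32))]
brass top [(array([325.41, 178.71]), np.int32(17), array([323, 177,   5,   5], dtype=
[... 250 characters left out ...]
 16,  16], dtype=int32))]
white knob side [(array([281.63, 343.1 ]), np.int32(485), array([270, 330,  23,  27], dtype=int32))]
knob ctr top [ 0.436  -0.3328  0.022 ] side [ 0.4357 -0.3368  0.022 ]
red [ 0.4569 -0.3293  0.046 ] [ 0.4479 -0.3286  0.044 ] [np.float64(9.5), np.float64(19.8)]
bar [0.63815798 0.00998039 0.1415    ] [0.63601008 0.01412364 0.1415    ] [np.float64(22.5), np.float64(38.7)]
brass [0.61977856 0.00386805 0.16      ] [0.62002698 0.00570198 0.155     ]
0.58 [0.4594 0.0233] [-0.821  0.571]
0.3 [0.495 0.004] [-0.947  0.322]
0.09 [ 0.5245 -0.0035] [-0.993  0.118]
0.04 [ 0.5317 -0.0044] [-0.998  0.068]
0 [ 0.5374 -0.0048] [-1.     0.028]
-0.03 [ 0.5418 -0.005 ] [-1.    -0.002]
```

```bash
python3 -m crank '[[-0.6,-0.74,0,0,0],[-0.6,-0.74,0,0,0],[-0.6,-0.74,0,0,0],[-0.6,-0.74,0,0,0],[-0.6,-0.74,0,0,0]]' 30; python3 -m crank '[[-0.6,-0.74,0,0,0],[-0.6,-0.74,0,0,0],[-0.6,-0.74,0,0,0],[-0.6,-0.74,0,0,0],[-0.6,-0.74,0,0,0]]'; python3 -m crank '[[-0.6,-0.74,0,0,0],[-0.6,-0.74,0,0,0],[-0.6,-0.74,0,0,0],[-0.6,-0.74,0,0,0],[0,0,0,0,0]]'
```

```text
clock: 0.95
tcp_pos: [0.329, 0.3964, 0.2228]
tool_rot: [3.141, 0.0, 2.686]
force: [0.4, 0.7, 0.0]
gripper_width: 0.0541
clock: 1.45
tcp_pos: [0.3716, 0.2107, 0.2229]
tool_rot: [3.141, 0.0, 2.686]
force: [0.7, 0.7, 0.8]
gripper_width: 0.0134
clock: 1.95
tcp_pos: [0.4062, 0.0594, 0.223]
tool_rot: [3.142, 0.001, 2.678]
force: [-0.1, -0.0, -0.3]
gripper_width: 0.0005
```

```bash
for i in 1; do python3 -m crank '[[0,0,0,1,0],[0,0,0,1,0],[0,0,0,1,0],[0,0,0,1,0],[0,0,0,1,0]]' >/dev/null;  python3 -m crank '[[0,0,0,1,0],[0,0,0,1,0],[0,0,0,1,0],[0,0,0,1,0],[0,0,0,1,0]]'  >/dev/null; python3 -m crank '[[0,0,0,1,0],[0,0,0,1,0],[0,0,0,1,0],[0,0,0,1,0],[0,0,0,1,0]]' ; done
python3 -c "from bench import state;print(state()['joint_pos'])"
```

```text
clock: 3.45
tcp_pos: [0.4053, 0.0646, 0.2227]
tool_rot: [3.141, -0.0, 1.374]
force: [-0.3, 0.7, -0.7]
gripper_width: 0.0005
[-0.57014593  0.04134175  0.34329081  2.17050055 -0.01777938  0.93187843
 -0.413128  ]
```

```bash
python3 -m crank '[[0,0,0,1,0],[0,0,0,1,0],[0,0,0,1,0],[0,0,0,1,0],[0,0,0,1,0]]' >/dev/null;  python3 -m crank '[[0,0,0,1,0],[0,0,0,1,0],[0,0,0,1,0],[0,0,0,1,0],[0,0,0,1,0]]'  >/dev/null; python3 -m crank '[[0,0,0,1,0],[0,0,0,1,0],[0,0,0,1,0],[0,0,0,1,0],[0,0,0,1,0]]'
python3 - <<'E'
from h import *
print(state()['joint_pos'])
im=get_image("wrist");cv2.imwrite("pics/w1.png",im["pixels"][:,:,::-1])
E
```

```text
clock: 4.95
tcp_pos: [0.4053, 0.0646, 0.2227]
tool_rot: [-3.141, -0.0, 0.065]
force: [-0.8, -0.3, -0.3]
gripper_width: 0.0004
[-0.60841869  0.03988505  0.38311354  2.17255821 -0.019015    0.93174256
 -1.71975473]
```

View pics/w1.png

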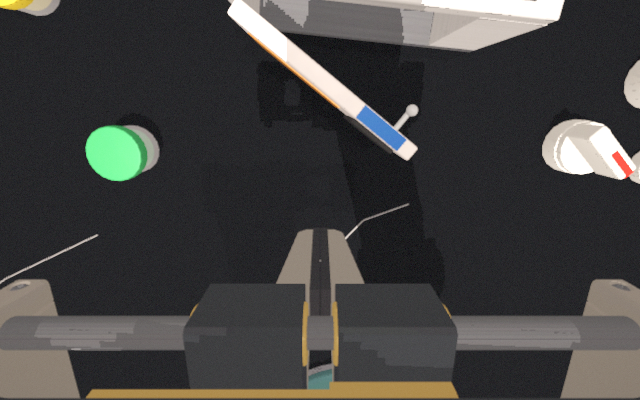

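```bash
python3 -m crank '[[0,0,0.9,1,0],[0,0,0.9,0,0],[0,0,0.9,0,0],[0,0,0.8,0,0],[0,0,0,0,0]]'
python3 -m crank '[[0.4,0.2,0,0,0],[0.4,0.3,0,0,0],[0.4,0.2,0,0,0],[0.4,0.2,0,0,0],[0.4,0.2,0,0,0]]'
```

```text
clock: 5.5
tcp_pos: [0.4025, 0.0635, 0.0797]
tool_rot: [3.139, 0.007, -0.018]
force: [-0.3, 0.1, 0.5]
gripper_width: 0.0006
clock: 6.0
tcp_pos: [0.4858, 0.0186, 0.0844]
tool_rot: [-3.14, -0.001, -0.018]
force: [-1.0, 1.1, -0.2]
gripper_width: 0.0005
```

```bash
python3 -m crank '[[0.3,0.15,0,0,0],[0.3,0.1,0,0,0],[0,0,0,0,0]]'
python3 -m crank '[[0.1,0,0,0,0],[0.1,0,0,0,0],[0,0,0,0,0]]'
python3 -m crank '[[0.1,0,0,0,0],[0.1,0,0,0,0],[0,0,0,0,0]]'
```

```text
clock: 6.3
tcp_pos: [0.5103, 0.0073, 0.0835]
tool_rot: [3.142, -0.003, -0.02]
force: [-1.0, -0.8, -1.6]
gripper_width: 0.0003
clock: 6.6
tcp_pos: [0.5135, 0.0076, 0.0821]
tool_rot: [-3.141, 0.006, -0.019]
force: [-6.0, -0.2, 5.6]
gripper_width: 0.0006
clock: 6.9
tcp_pos: [0.5236, 0.0074, 0.0824]
tool_rot: [3.142, 0.001, -0.019]
force: [-0.3, -0.3, 0.6]
gripper_width: 0.0004
```

```bash
python3 -m crank '[[0.05,0,0,0,0],[0.05,0,0,0,0],[0,0,0,0,0]]'
python3 -m crank '[[0.05,0,0,0,0],[0.05,0,0,0,0],[0,0,0,0,0]]'
```

```text
clock: 7.2
tcp_pos: [0.5247, 0.0076, 0.0821]
tool_rot: [-3.141, 0.008, -0.019]
force: [-10.2, 0.2, 8.2]
gripper_width: 0.0001
clock: 7.5
tcp_pos: [0.5246, 0.0076, 0.0816]
tool_rot: [-3.14, 0.017, -0.02]
force: [-20.0, 0.4, 17.8]
gripper_width: 0.0002
```

```bash
python3 -m crank '[[-0.6,0,0,0,0],[-0.7,0,-0.3,0,0],[-0.1,0.3,-0.9,0,0],[0,0.5,-0.8,0,0.5],[0,0.9,-0.6,0,1]]'
python3 -m crank '[[0,0.9,-0.3,-1,1],[0,0.9,0,-1,1],[0,0.9,0,-1,1],[0,0.9,0,-1,1],[0,0.9,0,0,1]]'
python3 -m crank '[[-0.1,0.9,0,0,1],[0,0.9,0,0,1],[0,0,0,0,1]]'
python3 - <<'E'
from h import *
for n in("top","side"):
    im=get_image(n); p=im["pixels"][:,:,::-1]; c=p[120:270,260:460] if n=="top" else p[160:280,250:410]
    cv2.imwrite(f"pics/{n}2.png",cv2.resize(c,None,fx=4,fy=4,interpolation=cv2.INTER_CUBIC))
im=get_image("wrist");cv2.imwrite("pics/w2.png",im["pixels"][:,:,::-1])
E
```

```text
clock: 8.0
tcp_pos: [0.4761, -0.0582, 0.1887]
tool_rot: [-3.14, -0.003, -0.014]
force: [1.1, 0.1, 0.0]
gripper_width: 0.0143
clock: 8.5
tcp_pos: [0.5031, -0.2376, 0.199]
tool_rot: [3.141, -0.001, 0.332]
force: [-0.0, -0.1, 0.3]
gripper_width: 0.0547
clock: 8.8
tcp_pos: [0.5224, -0.3109, 0.1988]
tool_rot: [3.137, 0.0, 0.324]
force: [0.4, -0.6, -0.2]
gripper_width: 0.0781
```

View pics/w2.png

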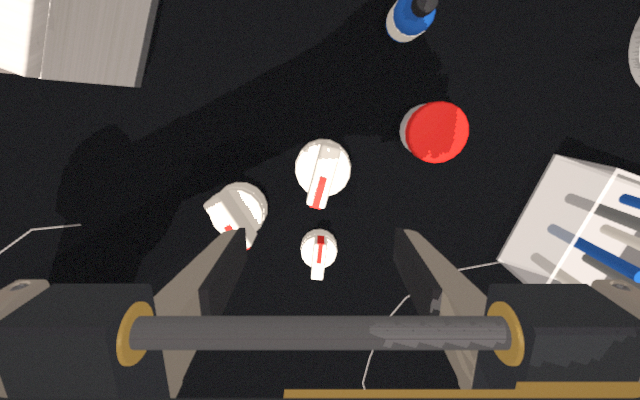

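View pics/top2.png

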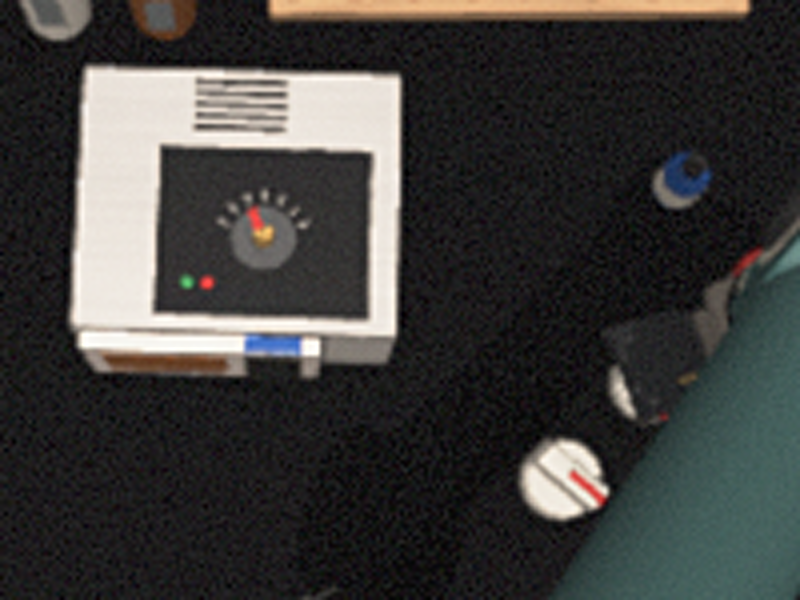

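View pics/side2.png

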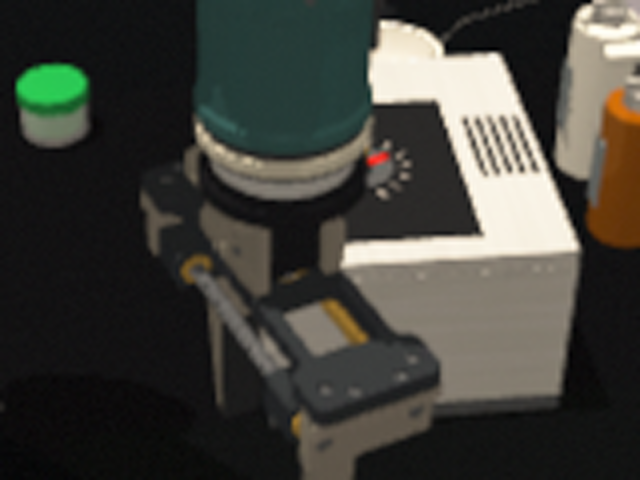

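Door flush and shut in both views. The wrist picture shows the small knob at (319,250), with its red line pointing up the image along tool +x. I'll measure it.

```bash
cat > k.py <<'E'
from h import *
im=get_image("wrist");p=im["pixels"];h=cv2.cvtColor(p,cv2.COLOR_RGB2HSV).astype(int)
cv2.imwrite("pics/wk.png",cv2.resize(p[180:320,240:400,::-1],None,fx=4,fy=4,interpolation=cv2.INTER_CUBIC))
s=state();print(s["tcp_pos"].round(4),s["tool_rot"].round(4))
E
python3 k.py
```

```text
[ 0.5223 -0.3041  0.1983] [-3.1405e+00 -2.0000e-04  3.3110e-01]
```

View pics/wk.png

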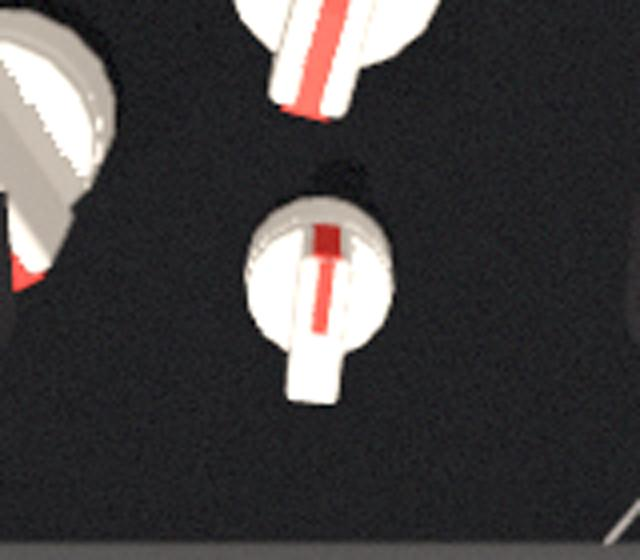

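```bash
python3 - <<'E'
from h import *
im=get_image("wrist");z=lambda x,y:(240+x/4-.375,180+y/4-.375)
a=ray(im,*z(326,259),.046);b=ray(im,*z(312.5,403),.046);c=(a+b)/2
yaw=np.arctan2(*(a-b)[1::-1]);print(a,b,np.linalg.norm(a-b),"ctr",c,"yaw",np.degrees(yaw))
q=ray(im,*z(320,282),.022);print("skirt top ctr",q)
s=state();y=s["tool_rot"][2];print(np.degrees(y)); d=c[:2]-s["tcp_pos"][:2]
print("tool units",np.array([[np.cos(y),np.sin(y)],[np.sin(y),-np.cos(y)]])@d/.04,"turn",np.degrees(y-yaw)/5)
E
```

```text
[ 0.45814956 -0.32775458  0.046     ] [ 0.41522999 -0.33855629  0.046     ] 0.04425795269878509 ctr [ 0.43668977 -0.33315543  0.046     ] yaw 14.126448979179983
skirt top ctr [ 0.44003657 -0.33223965  0.022     ]
18.99719675254035
tool units [-2.26250553 -0.00687401] turn 0.9741495546720739
```

```bash
python3 -m crank '[[0,0,0,0.97,0.6],[-0.75,0.06,0,0,0.6],[-0.75,0.06,0.5,0,0.6],[-0.75,0.06,0.9,0,0.6],[0,0,0.9,0,0.6]]'
python3 -m crank '[[0,0,0,0,0.6],[0,0,0,0,0.6]]'
python3 - <<'E'
from h import *
s=state();print(s["tcp_pos"].round(4),s["tool_rot"].round(4),s["gripper_width"])
y=s["tool_rot"][2];d=np.array([.4367,-.3332])-s["tcp_pos"][:2]
print(np.array([[np.cos(y),np.sin(y)],[np.sin(y),-np.cos(y)]])@d/.04,np.degrees(y))
im=get_image("wrist");cv2.imwrite("pics/w3.png",im["pixels"][:,:,::-1])
E
```

```text
clock: 9.55
tcp_pos: [0.4335, -0.3351, 0.1069]
tool_rot: [3.141, -0.001, 0.242]
force: [-0.4, -0.2, 0.3]
gripper_width: 0.0556
clock: 9.75
tcp_pos: [0.4374, -0.3336, 0.1071]
tool_rot: [-3.141, -0.0, 0.247]
force: [-0.5, 1.1, 0.5]
gripper_width: 0.0553
[ 0.4374 -0.3336  0.1071] [-3.1412e+00 -2.0000e-04  2.4660e-01] 0.05527784507247315
[-0.01361234 -0.0133803 ] 14.126767168454633
```

View pics/w3.png

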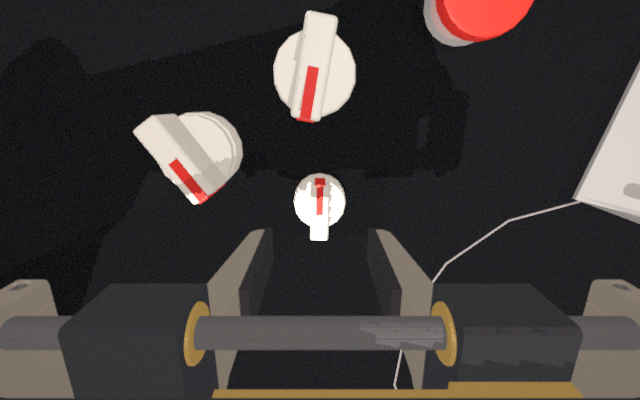

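```bash
python3 -m crank '[[0,0,0.8,0,0.6],[0,0,0.7,0,0.6],[0,0,0.33,0,0.6],[0,0,0,0,0.6],[0,0,0,0,0]]' 45
python3 -m crank '[[0,0,0,0,0],[0,0,0,0,0],[0,0,0,0,0],[0,0,0,0,0],[0,0,0,0,0]]'
python3 -m crank '[[0,0,0,0,0],[0,0,0,0,0],[0,0,0,0,0]]'
```

```text
clock: 10.3
tcp_pos: [0.4376, -0.335, 0.0347]
tool_rot: [3.14, -0.001, 0.245]
force: [-0.2, -0.7, -0.2]
gripper_width: 0.049
clock: 10.8
tcp_pos: [0.4367, -0.3345, 0.0337]
tool_rot: [3.141, -0.0, 0.245]
force: [0.1, 1.1, 3.0]
gripper_width: 0.0135
clock: 11.1
tcp_pos: [0.4367, -0.3345, 0.0337]
tool_rot: [3.142, -0.0, 0.245]
force: [-1.3, 0.5, 5.9]
gripper_width: 0.0138
```

```bash
python3 -m crank '[[0,0,-0.3,0,0],[0,0,-0.7,0,0],[0,0,-0.9,0,0],[0,0,-0.95,0,0],[0,0,-0.95,0,0]]'
python3 -m crank '[[0,0,-0.95,0,0],[0,0,-0.9,0,0],[0.5,-0.8,0,0,0],[0.5,-0.85,0,0,0],[0.5,-0.85,0,0,0]]'
python3 -m crank '[[0.5,-0.85,0,0,0],[0.5,-0.85,0,0,0],[0.5,-0.85,0,0,0],[0.5,-0.85,0,0,0],[0.5,-0.85,0,0,0]]'
python3 -m crank '[[0,-0.35,0,0,0],[0,0,0,0,0],[0,0,0,0,0]]'
python3 k.py; python3 - <<'E'
from h import *
im=get_image("wrist");cv2.imwrite("pics/w4.png",im["pixels"][:,:,::-1])
E
```

```text
clock: 11.6
tcp_pos: [0.436, -0.3344, 0.1871]
tool_rot: [-3.141, 0.0, 0.244]
force: [1.0, -0.9, -1.2]
gripper_width: 0.0135
clock: 12.1
tcp_pos: [0.4704, -0.2219, 0.2601]
tool_rot: [3.141, -0.001, 0.243]
force: [0.3, 0.0, -1.2]
gripper_width: 0.0131
clock: 12.6
tcp_pos: [0.5262, -0.0324, 0.2599]
tool_rot: [3.141, -0.0, 0.244]
force: [-0.3, 0.1, -0.8]
gripper_width: 0.0134
clock: 12.9
tcp_pos: [0.5226, -0.0211, 0.2596]
tool_rot: [3.141, 0.0, 0.244]
force: [0.6, -0.1, -1.1]
gripper_width: 0.0136
[ 0.5227 -0.0217  0.2597] [ 3.1409e+00 -2.0000e-04  2.4290e-01]
```

View pics/w4.png

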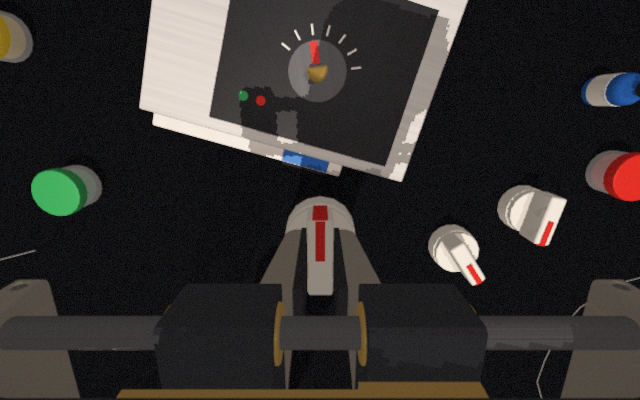

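The knob is held squarely, pointer up the image. The spindle is at (317,70) with its red bar at (315,40-62). Zooming to measure.

```bash
python3 - <<'E'
from h import *
im=get_image("wrist");p=im["pixels"]
cv2.imwrite("pics/w5.png",cv2.resize(p[15:115,270:370,::-1],None,fx=6,fy=6,interpolation=cv2.INTER_CUBIC))
cv2.imwrite("pics/w6.png",cv2.resize(p[180:310,255:385,::-1],None,fx=4.5,fy=4.5,interpolation=cv2.INTER_CUBIC))
h=cv2.cvtColor(p,cv2.COLOR_RGB2HSV).astype(int)
R=cam(im)
for nm,m,zz in(("red",((h[...,0]<8)|(h[...,0]>172))&(h[...,1]>120)&(h[...,2]>80),.1415),("brass",(h[...,0]>10)&(h[...,0]<30)&(h[...,1]>110)&(h[...,2]>60),.16)):
    m=m.astype(np.uint8);m[:15]=0;m[88:]=0;m[:,:285]=0;m[:,350:]=0
    ys,xs=np.nonzero(m);print(nm,len(xs),xs.mean(),ys.mean(),xs.min(),xs.max(),ys.min(),ys.max(),ray(im,xs.mean(),ys.mean(),zz))
E
```

```text
red 185 313.96216216216214 52.21081081081081 309 319 41 64 [0.63681386 0.01065887 0.1415    ]
brass 263 316.9391634980989 72.68821292775665 307 326 65 81 [0.62072727 0.00410079 0.16      ]
```

View pics/w5.png

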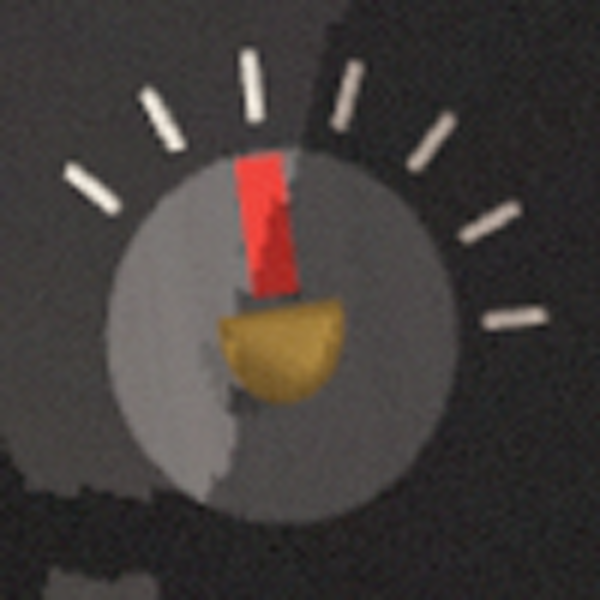

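View pics/w6.png

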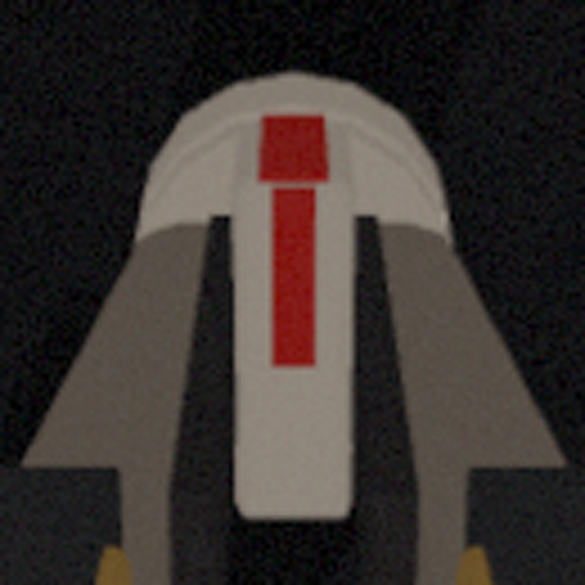

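```bash
python3 - <<'E'
from h import *
im=get_image("wrist");z=lambda x,y:(270+x/6-.417,15+y/6-.417)
R=lambda x,y,zz:ray(im,*z(x,y),zz)
a=R(260,157,.1415);b=R(275,293,.1415);print("bar",a,b,np.linalg.norm(a-b),np.degrees(np.arctan2(*(a-b)[1::-1])))
l=R(219,320,.168);r=R(343,300,.168);d=l-r;n=np.array([d[1],-d[0]]);print("flat",l,r,np.linalg.norm(d),np.degrees(np.arctan2(n[1],n[0])))
# disc contour centre from ellipse edge pts
P=[R(107,338,.1415),R(460,335,.1415),R(280,148,.1415),R(285,523,.1415)]
print("disc c", (P[0]+P[1])/2,(P[2]+P[3])/2,np.linalg.norm(P[0]-P[1]),np.linalg.norm(P[2]-P[3]))
# held knob
z2=lambda x,y:(255+x/4.5-.389,180+y/4.5-.389)
zt=state()["tcp_pos"][2]-.0337+.046
k1=ray(im,*z2(294,184),zt);k2=ray(im,*z2(294,519),zt);c=(k1+k2)/2
print("knob",c,np.linalg.norm(k1-k2),np.degrees(np.arctan2(*(k1-k2)[1::-1])),"tcp",state()["tcp_pos"],np.degrees(state()["tool_rot"]))
E
```

```text
bar [0.64485823 0.01371937 0.1415    ] [0.62882225 0.00775323 0.1415    ] 0.017109858120822302 20.407553452327008
flat [0.62135793 0.01278938 0.168     ] [ 0.62730478 -0.00163598  0.168     ] 0.015603079665911205 22.40387881418121
disc c [0.6236881 0.0053047 0.1415   ] [0.62317755 0.00531051 0.1415    ] 0.048660575645894655 0.04833771456333497
knob [ 0.52314898 -0.02194695  0.27186847] 0.043165996365312966 13.863968615518756 tcp [ 0.52279997 -0.02172765  0.25956847] [ 1.79979399e+02 -9.34483327e-03  1.38824534e+01]
```

```bash
python3 -m crank '[[0,0,0,-0.76,0],[0,0,0,-0.76,0],[0.9,0.1,0,0,0],[0.9,0.1,0,0,0],[0.78,0.1,0,0,0]]' 60
python3 -m crank '[[0,0,0.8,0,0],[0,0,0.2,0,0],[0,0,0,0,0],[0,0,0,0,0]]'
cat > g.py <<'E'
from h import *
import sys
S=[state()]
s=S[0];y=s["tool_rot"][2];d=np.array([.6230,.0051])-s["tcp_pos"][:2]
print(s["tcp_pos"].round(4),np.degrees(s["tool_rot"]).round(2),"units",(np.array([[np.cos(y),np.sin(y)],[np.sin(y),-np.cos(y)]])@d/.04).round(3),"F",s["force"].round(1),"w",s["gripper_width"])
E
python3 g.py
python3 - <<'E'
from h import *
for n,(v,u) in dict(top=(120,270),side=(150,270)).items():
    im=get_image(n);cv2.imwrite(f"pics/{n}5.png",cv2.resize(im["pixels"][v:v+100,u:u+130,::-1],None,fx=5,fy=5,interpolation=cv2.INTER_CUBIC))
im=get_image("wrist");cv2.imwrite("pics/w7.png",im["pixels"][:,:,::-1])
E
```

```text
clock: 13.6
tcp_pos: [0.6247, 0.0062, 0.2596]
tool_rot: [3.141, -0.001, 0.376]
force: [-0.4, 0.9, -0.6]
gripper_width: 0.0136
clock: 14.0
tcp_pos: [0.6232, 0.0059, 0.2203]
tool_rot: [3.141, -0.001, 0.376]
force: [0.2, -0.1, -0.2]
gripper_width: 0.0133
[0.6232 0.0059 0.2203] [ 1.7998e+02 -3.0000e-02  2.1560e+01] units [-0.012  0.017] F [ 0.2 -0.1 -0.2] w 0.013307094913319292
```

View pics/side5.png

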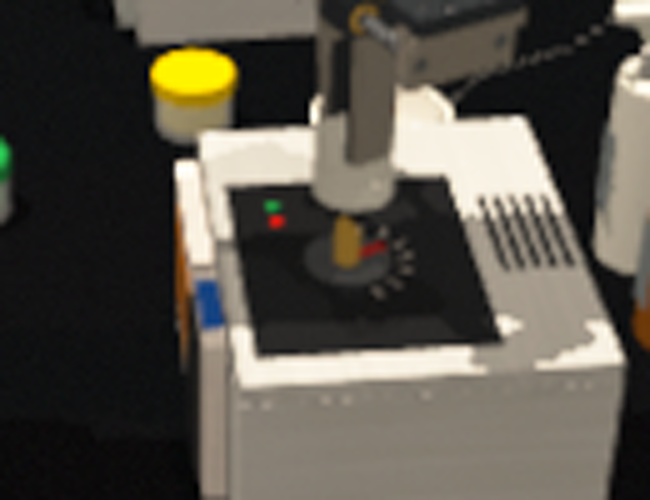

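View pics/w7.png

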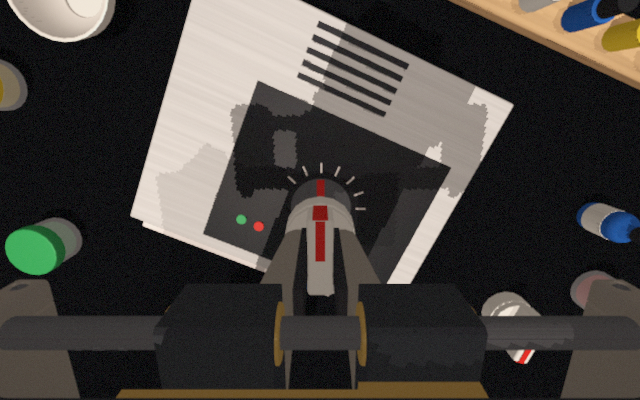

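The pointer at (319,212) and the red bar at (320,188) are in line with the spindle axis. Descending in small steps.

```bash
python3 -m crank '[[-0.01,0.015,0.2,0,0],[0,0,0.2,0,0],[0,0,0,0,0]]'; python3 -m crank '[[0,0,0.1,0,0],[0,0,0.05,0,0],[0,0,0,0,0]]';python3 g.py
```

```text
clock: 14.45
tcp_pos: [0.6221, 0.0061, 0.2019]
tool_rot: [-3.141, 0.002, 0.378]
force: [0.1, -0.2, -0.2]
gripper_width: 0.0139
clock: 14.75
tcp_pos: [0.6229, 0.006, 0.197]
tool_rot: [-3.141, 0.001, 0.378]
force: [-0.3, -0.1, 0.1]
gripper_width: 0.0132
[0.6229 0.006  0.197 ] [-1.7999e+02  4.0000e-02  2.1630e+01] units [-0.007  0.022] F [-0.3 -0.1  0.1] w 0.013216099969691935
```

```bash
python3 -m crank '[[0,0,0.1,0,0],[0,0,0,0,0]]'; python3 -m crank '[[0,0,0.1,0,0],[0,0,0,0,0]]';python3 g.py
```

```text
clock: 14.95
tcp_pos: [0.6229, 0.006, 0.1929]
tool_rot: [-3.141, 0.001, 0.377]
force: [-0.6, 0.3, -1.0]
gripper_width: 0.0133
clock: 15.15
tcp_pos: [0.6228, 0.006, 0.1888]
tool_rot: [-3.141, 0.001, 0.378]
force: [-0.0, -0.6, -1.2]
gripper_width: 0.0134
[0.6228 0.006  0.1888] [-1.7999e+02  4.0000e-02  2.1630e+01] units [-0.005  0.024] F [-0.  -0.6 -1.2] w 0.013425888711948098
```

```bash
python3 -m crank '[[0,0,0.1,0,0],[0,0,0,0,0]]'; python3 -m crank '[[0,0,0.1,0,0],[0,0,0,0,0]]';python3 -m crank '[[0,0,0.08,0,0],[0,0,0,0,0]]'; python3 g.py
```

```text
clock: 15.35
tcp_pos: [0.6234, 0.0059, 0.1856]
tool_rot: [3.141, -0.001, 0.377]
force: [-0.7, 0.4, 3.4]
gripper_width: 0.0134
clock: 15.55
tcp_pos: [0.6235, 0.006, 0.1819]
tool_rot: [3.141, -0.001, 0.378]
force: [-1.5, 0.1, 6.1]
gripper_width: 0.0135
clock: 15.75
tcp_pos: [0.6235, 0.0059, 0.1791]
tool_rot: [3.141, -0.001, 0.377]
force: [-2.3, -0.1, 9.8]
gripper_width: 0.0133
[0.6235 0.0059 0.1791] [ 1.7999e+02 -6.0000e-02  2.1620e+01] units [-0.019  0.015] F [-2.3 -0.1  9.8] w 0.013267748152538221
```

Spring force is following as expected. I'll go on to the hard stop.

```bash
python3 -m crank '[[0,0,0.05,0,0],[0,0,0,0,0]]'; python3 -m crank '[[0,0,0.05,0,0],[0,0,0,0,0]]';python3 g.py
```

```text
clock: 15.95
tcp_pos: [0.6235, 0.0059, 0.1777]
tool_rot: [3.142, -0.001, 0.377]
force: [-2.4, -0.6, 9.0]
gripper_width: 0.0138
clock: 16.15
tcp_pos: [0.6237, 0.0059, 0.1774]
tool_rot: [-3.141, -0.002, 0.377]
force: [-6.7, 0.0, 18.8]
gripper_width: 0.0135
[0.6237 0.0059 0.1774] [-1.7999e+02 -1.2000e-01  2.1630e+01] units [-0.025  0.013] F [-6.7  0.  18.8] w 0.013491611676874318
```

```bash
python3 -m crank '[[0,0,0,0,0],[0,0,0,0,0],[0,0,0,0,0],[0,0,0,0,0],[0,0,0,0,0]]';python3 - <<'E'
from h import *
for n,(v,u) in dict(top=(120,180),side=(150,250)).items():
    im=get_image(n);cv2.imwrite(f"pics/{n}6.png",cv2.resize(im["pixels"][v:v+150,u:u+200,::-1],None,fx=4,fy=4,interpolation=cv2.INTER_CUBIC))
im=get_image("wrist");cv2.imwrite("pics/w8.png",im["pixels"][:,:,::-1])
E
python3 g.py
```

```text
clock: 16.65
tcp_pos: [0.6237, 0.0059, 0.1773]
tool_rot: [-3.141, -0.002, 0.377]
force: [-6.2, -0.1, 18.4]
gripper_width: 0.0137
[0.6237 0.0059 0.1774] [-1.7999e+02 -1.3000e-01  2.1620e+01] units [-0.025  0.013] F [-5.7 -0.6 18. ] w 0.013606826261011342
```

View pics/side6.png

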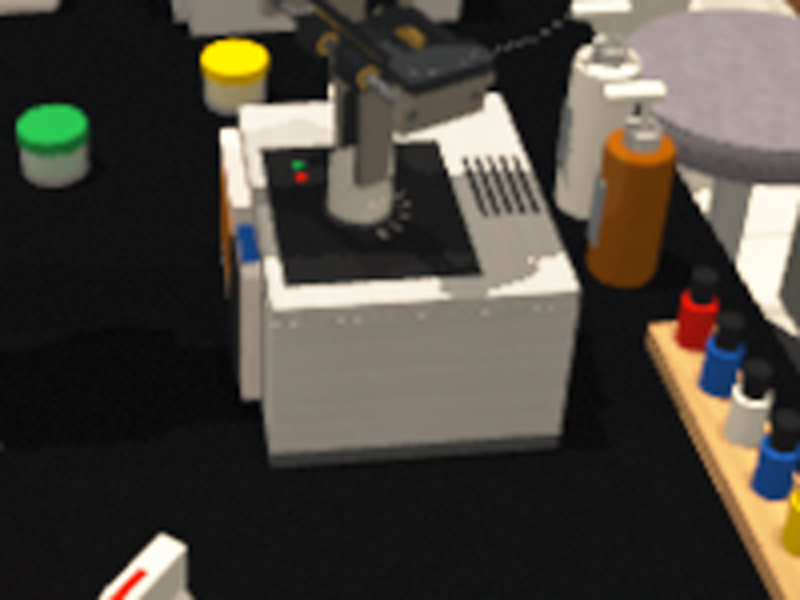

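View pics/w8.png

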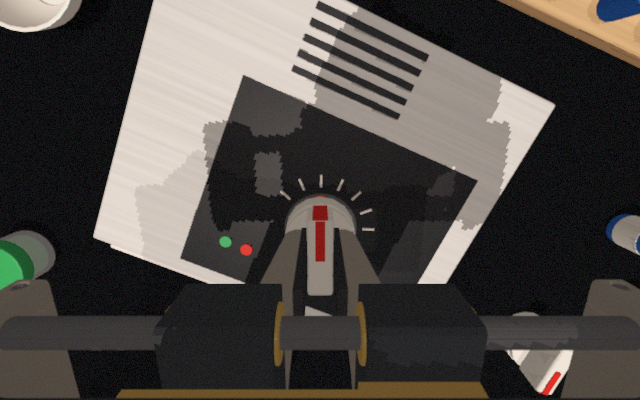

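View pics/top6.png

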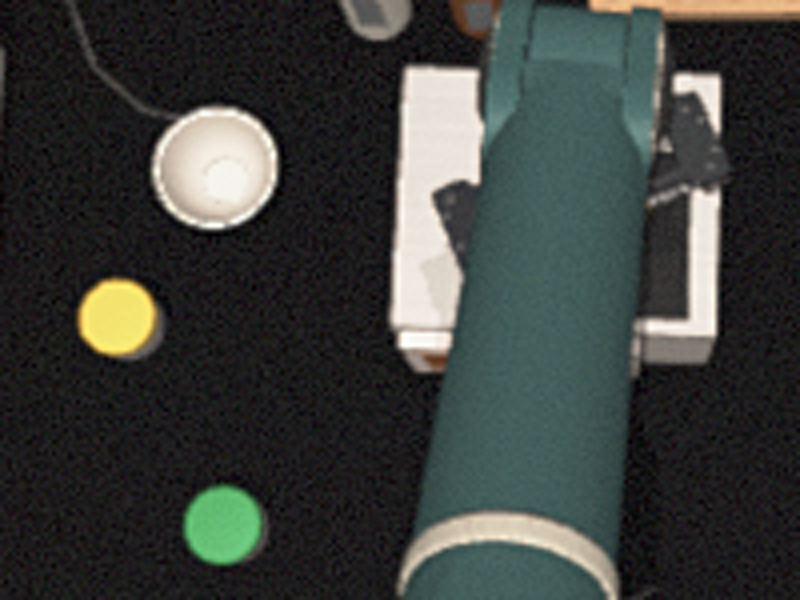

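The knob is fully down at the hard stop. Its underside is about 3.7 mm above the warmer's top, against 4 mm expected. The door is flush and the jars and bowl in view stand where they were. Handing in.

```bash
python3 -c "
from bench import workorder,state
print(workorder.hand_in()); print(state()['clock'],state()['force'])"
```

```text
the job is handed in; nothing more can be done
None
the job is handed in; nothing more can be done
```

The warmer door is shut on its catch, and the knob is on the spindle the right way round. It was still pressed fully in by the gripper when I handed the job in, at about 17 s. `hand_in()` gave no verdict.

- **Door:** I pushed it shut on its pad. The force peaked at about 6 N through the catch, fell to almost nothing as it snapped in, then rose to 20 N against the stop. The camera views showed it flush then, and at the end in the side view.
- **Knob choice:** I used the smallest of the three knobs; its grip bar measured 44 mm. The other two are larger.
- **Fit:** I turned the knob to about 21.6°, within about a degree of the spindle flat's measured direction. It slid on with almost no force.
- **Press:** The spring took over at the expected height, and the tool went down about 8 mm more to a hard stop. It held there steadily at about 18 N, and the knob's underside was within about 0.3 mm of where it should be.

**Last checks:** About 6 N of sideways force remains while pressing, with no visible slip. The green and yellow jars and the bowl looked undisturbed in the final top view. I did not re-check the red jar, the serum bottle or the two larger knobs in the last pictures, and saw no contact with them. No check failed.

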